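# Lean the footed serving board against the shelf riser

## Robot

A 7-joint arm with a two-finger parallel gripper is mounted at the origin on the work surface. World frame = base frame: x ahead of the robot, y to its left, z up, the work surface at z = 0. Lengths are in m, angles in rad, forces in N, time in s.
With the tool pointing down it reaches from about 0.35 to 0.9 m from the base axis. Payload 8.1 kg.
Tool frame: the origin (TCP) lies midway between the tips of the shut fingers; the grasp point (between the pads) lies arm.grip_point_offset behind it (arm.grip_point_offset is the distance from the TCP to the grasp point, in m); y points along the fingers, z is the direction in which the jaws open and shut, and the axes are right-handed (so a half turn about y gives the same grasp; the last joint's range is limited). The gripper opens to 92 mm and grips with 3 to 60 N. Pads are 19 mm wide; open, the fingers measure 130 mm over their backs; the gripper's body (75 mm by 190 mm) begins 47 mm behind the grasp point.
Start: joints at [1.035, 0.434, 0.025, 1.573, -0.012, 1.134, -0.075], TCP at [0.262, -0.567, 0.227] pointing down, gripper open.
Joint ranges: [-2.62, 2.62], [-0.44, 2.09], [-1.27, 1.32], [0.08, 2.57], [-1.32, 4.46], [0.12, 2], [-2.74, 2.74]. Speed limits (rad/s): [2.22, 2.22, 3.01, 3.01, 3.14, 3.14, 3.14].

## Interface

Orientations are given as a rotation vector (axis times angle).
In Python, from cell import arm, get_image, camera_info gives the robot as it stands.
- The arm moves only by the tool carry_out, never from a script. Its argument "steps" is one flat list of numbers, 5 for each row, row after row: the opening, from 0 (shut) to 1 (fully open), then the shift along the world's x, y, z in units of 0.1 m (1.0 is 0.1 m), then the turn about the world's z in units of 45 degrees (1.0 is 45 degrees). In form: [hand, dx, dy, dz, spin, hand, dx, dy, dz, spin, ...]. A call has 1 to 12 rows; each row is the pose to reach, as a shift and turn from the pose commanded when the call began; what a row does not reach only later rows make up. A row lasts 1/10 s, in which the tool goes at most 50 mm and 8.59 degrees, less where a joint would pass 70% of its speed; a pose out of reach is approached as far as the arm can. A call with a number of a shift or a turn outside -1 to 1 is refused whole. A call with a gripper value outside its range is refused whole. The fingers move at their own pace and stop on an object; "grip_force" is the grip in N (left out, the last holds). Time passes only in rows, so rows that repeat a pose let the fingers close. It gives the time, the measured TCP pose, the force and the opening at its end, in the units of the state.
- arm.observe(): the state, without advancing time (a new reading comes with each control period).
- get_image(name): name is "scene" or "top"; returns (picture, depth): 384x512x3 uint8, red, green, blue; 384x512 float32, m along the optical axis (not along the pixel's ray), 0 where there is no reading.
- camera_info(name): a dict with "fovy" (degrees; the focal length in pixels is half the picture's height over the tangent of half this angle, whatever the lens; pixels are square), "cx", "cy" (the principal point, pixels), "dist_coeffs" ([k1, k2, p1, p2, k3] as OpenCV has them; the pictures are not rectified), "R" (3x3) and "t" (3): a world point X has camera coordinates R X + t. Camera axes: x right, y down, z forward; pixel columns grow to the right and rows downward; lengths in m; the calibration is good to about 2 mm. A picture is of the moment at which its call begins. camera_info takes no time and is no camera call.
- arm.sign_off(): hands the job in, once; it reports no verdict.
The state is a dict: "clock": time; "joints": joint angles; "dq": joint speeds; "joint_efforts": joint torques, N m; "position": TCP position; "ee_rot": TCP orientation; "force": force on the tool from outside, world axes, zero at the start; "ft_torque": the same for the moment, N m; "width": opening from 0.0 (shut) to 1.0 (fully open).
Only numpy, scipy, OpenCV 4.12 (cv2) and the standard library are available. Lean on these libraries where they do the work, as an engineer would, in place of code of your own. Each camera call takes 0.05 s, during which the arm holds its last target. There are 200 camera calls.

## Task

Put the serving board up for display: move the tea tin well aside, standing upright on the open counter, and lean the board, standing on one of its two long edges, against the front edge of the shelf riser, in the middle and square to it, with its plain face to the shelf and its runners facing out. It should lean towards the shelf by roughly 14 degrees from upright and touch only the counter and the shelf; leave the jars, the bowl and the mug where they are.

Things in the scene. Friction and masses are not known exactly. Their poses are not given: they have to be found in the camera images.
- board: Dark wooden board, 0.45 to 0.7 kg, loose, flat on two runners. Slab 180 (x) x 200 (y) x 18 mm, at 30 to 48 mm height. Runners under it along y, 180 x 18 x 30 mm high, centred at x = +-41 mm: the slab overhangs them by 40 mm, so fingertips fit beneath its long (200 mm) edges at x = +-90 mm. Origin: on the counter under its centre; z out of the plain top face. Friction about 0.5 to 0.7.
- riser: Blue counter-top shelf, fixed: board 280 wide (y) x 140 deep (x) x 18 mm, top at 130 mm, on two side panels, open in front. Origin: on the counter under the middle of its front edge; x points into the shelf (about along world -y), front edge at x = 0, board and tin on the negative-x side. Two jars fixed on top, from x = 54 mm back, reach 204 mm.
- riser_edge (a point): The middle of the riser's front edge, at its upper corner, 130 mm above the counter. The board is to rest against this edge.
- tin: Plain steel tea tin, upright cylinder, 50 mm diameter, 82 mm high, with a lid 53 mm wide over its top 20 mm; 0.18 kg, standing between the board and the riser. Origin: centre of its underside.
- jar_a: Bystander: closed amber storage jar, 76 mm diameter, 85 mm high, beside the board's place. Origin: centre of its underside.
- jar_b: Bystander: closed clear storage jar, 76 mm diameter, 85 mm high, beside the board's place. Origin: centre of its underside.
- bowl: Bystander: white bowl, 120 mm diameter, 50 mm high. Origin: centre of its underside.
- mug: Bystander: white mug, 80 mm diameter, 85 mm high, handle at its +y side. Origin: centre of its underside.
There are look-alikes about, which are no part of the job. Several things look just like the tin: the one meant starts farthest from the robot's base.

How it is judged:
By the outcome, as a careful person would: the job done as asked, in the order asked, and still so for the second after the job is handed in, with the robot touching nothing.
It also fails if it takes over 72 s, if anything falls off the work surface, if the arm or the gripper's body presses on something with over 40 N, if the wrist force passes 120 N, or if a joint passes its speed limit or range.

## Working session

There is one attempt and no reset: what is moved stays moved. The work goes in short steps, Python scripts to look and compute and a tool call to move; the robot and the scene stay as the last step left them, time stands still between calls to the robot, and variables do not carry over. Pictures are saved under pics/ and viewed, about 8 in all and at most 12, crops included, and the job is handed in when it is done.

Besides the shell and the picture viewer there is one more tool, called after "Request:" as name(argument=value, ...), one argument or row to a line, values as JSON. carry_out: Moves the arm, as the interface text tells. Shifts and turns lie within -1 to 1; 1 stands for 0.1 m of shift or 45 degrees of turn. Its arguments: {"type":"object","properties":{"steps":{"type":"array","items":{"type":"number"}},"grip_force":{"type":"number"}},"required":["steps"]}

```bash
ls; mkdir -p pics; cat > h.py <<'E'
import numpy as np, cv2
from cell import arm,get_image,camera_info
def K(n):
    c=camera_info(n); f=192/np.tan(np.radians(c['fovy'])/2)
    return np.array([[f,0,c['cx']],[0,f,c['cy']],[0,0,1]]),np.array(c['dist_coeffs']),np.array(c['R']),np.array(c['t'])
def cloud(n,d):
    k,D,R,t=K(n); v,u=np.mgrid[0:384,0:512]
    p=cv2.undistortPoints(np.stack([u,v],-1).reshape(-1,1,2).astype(float),k,D).reshape(384,512,2)
    P=np.dstack([p*d[...,None],d]); return (P-t)@R
def ray(n,uv,z):
    k,D,R,t=K(n); p=cv2.undistortPoints(np.array(uv,float).reshape(-1,1,2),k,D).reshape(-1,2)
    r=np.c_[p,np.ones(len(p))]@R; c=-R.T@t; return c+r*((z-c[2])/r[:,2])[:,None]
E
python3 - <<'E'
from h import *
ims=[]
for n in ('scene','top'):
    a,d=get_image(n); np.savez(f'{n}0.npz',a=a,d=d); cv2.imwrite(f'pics/{n}0.png',a[...,::-1])
    k,D,R,t=K(n); print(n,k[0,0],D,-R.T@t,R[2])
print(arm.observe(),arm.grip_point_offset)
E
```

```text
pics
scene 469.7211445282912 [-0.14545137  0.          0.          0.          0.        ] [1.51368482 0.7392997  0.94968183] [-0.65603384 -0.49111493 -0.57308439]
top 346.8079042101901 [-0.01508363  0.          0.          0.          0.        ] [0.46486092 0.02162185 0.99362242] [ 0.12069714 -0.02798731 -0.99229477]
{'clock': 0.1, 'joints': array([ 1.03540352,  0.43515596,  0.02497211,  1.57394905, -0.01157939,
        1.13403196, -0.07507982]), 'dq': array([ 0.00022504, -0.00247386, -0.00080511, -0.00196237,  0.00014842,
        0.00017345, -0.00047934]), 'joint_efforts': array([ 3.43342530e-03, -6.69120383e+01,  9.88152176e-01, -3.15147185e+01,
       -6.05030078e-02,  3.73811438e-02,  9.07094704e-05]), 'position': array([ 0.261893  , -0.56699798,  0.22604388]), 'ee_rot': array([-0.43619064,  1.98363451, -1.98093824]), 'force': array([ 0.03031555, -0.19197122,  0.8542592 ]), 'ft_torque': array([ 0.03738701,  0.02924507, -0.03004735]), 'width': 1.0038590866864456} 0.0188
```

View pics/scene0.png

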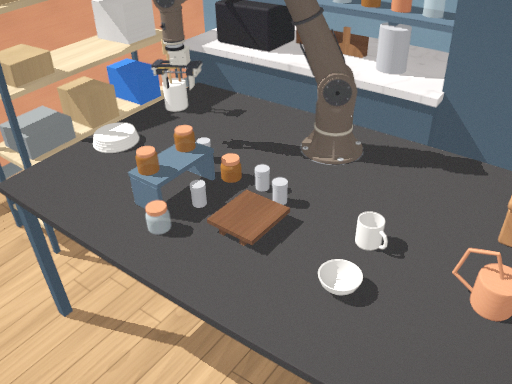

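View pics/top0.png

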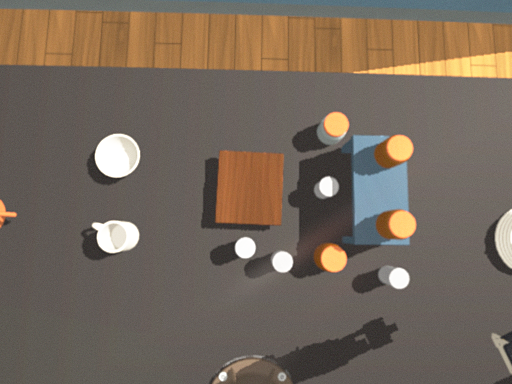

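```bash
cat > m.py <<'E'
from h import *
def rect(P,m):
    q=P[m][:,:2].astype(np.float32); (c,s,a)=cv2.minAreaRect(q); return np.round(c,4),np.round(s,4),round(a,2),len(q)
def board_top(a,d):
    P=cloud('top',d); z=P[...,2]; hsv=cv2.cvtColor(a,cv2.COLOR_RGB2HSV)
    return P,z,hsv
E
python3 - <<'E'
from m import *
o=np.load('top0.npz');a,d=o['a'],o['d'];P,z,h=board_top(a,d)
print('floor z',np.median(z[300:340,100:180]), np.median(z[60:100,100:180]))
x0=lambda m:cv2.erode(m.astype(np.uint8),np.ones((3,3)))>0
win=np.zeros(z.shape,bool);win[135:245,205:298]=1
print('board',rect(P,x0(win&(abs(z-.048)<.012)&(h[...,1]>90))))
win=np.zeros(z.shape,bool);win[130:250,340:420]=1
m=win&(h[...,0]>95)&(h[...,0]<120)&(h[...,1]>60)
print('riser',rect(P,x0(m&(abs(z-.13)<.012))),np.median(z[m]))
print(camera_info('top')['fovy'])
# edges by rays
for n,(u0,u1,v0,v1) in dict(tin=(312,342,172,202),lk1=(230,260,232,262),lk2=(268,296,248,276),lk3=(382,412,262,292),ja=(310,350,240,275),jb=(315,352,110,148),bowl=(92,142,130,182),mug=(92,142,215,255)).items():
    w=np.zeros(z.shape,bool);w[v0:v1,u0:u1]=1
    zt=np.percentile(z[w],92); m=w&(z>zt-.012)
    print(n,round(zt,3),rect(P,m)[:2])
E
python3 - <<'E'
import cv2
a=cv2.imread('pics/top0.png')[100:290,200:420]; cv2.imwrite('pics/c.png',cv2.resize(a,None,fx=3,fy=3,interpolation=2))
E
```

```text
floor z 0.00036746358111870757 -0.0005234413855842613
board (array([0.5842, 0.0141]), array([0.174 , 0.1944]), 88.17, 4255)
riser (array([ 0.576 , -0.3153]), array([0.2715, 0.136 ]), 0.05, 3015) 0.1304724979201596
57.93963415995995
tin 0.084 (array([ 0.5424, -0.0944]), array([0.0513, 0.2744]))
lk1 0.083 (array([0.4257, 0.0229]), array([0.0529, 0.0579]))
lk2 0.084 (array([ 0.4088, -0.0315]), array([0.1457, 0.0515]))
lk3 0.084 (array([ 0.392 , -0.1881]), array([0.4411, 0.0507]))
ja 0.087 (array([ 0.4131, -0.1065]), array([0.269 , 0.0634]))
jb 0.086 (array([ 0.6062, -0.1357]), array([0.1001, 0.411 ]))
bowl 0.047 (array([0.5606, 0.2423]), array([0.4665, 0.1176]))
mug 0.081 (array([0.4495, 0.2199]), array([0.0744, 0.3972]))
```

View pics/c.png

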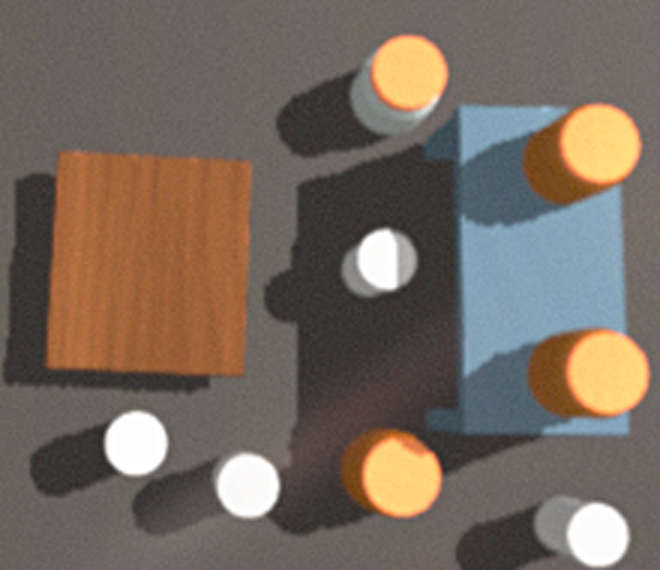

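```bash
python3 - <<'E'
from m import *
o=np.load('top0.npz');a=o['a'];h=cv2.cvtColor(a,cv2.COLOR_RGB2HSV)
def blob(m,u,v,z):
    n,l,s,c=cv2.connectedComponentsWithStats(m.astype(np.uint8)); i=np.argmin(np.hypot(c[1:,0]-u,c[1:,1]-v)+1e3*(s[1:,4]<40))+1
    return np.round(ray('top',c[i],z)[0],3),s[i]
W=(h[...,1]<40)&(h[...,2]>200); O=(h[...,0]<20)&(h[...,1]>120)&(h[...,2]>225)
for n,u,v,z in (('tin',327,187,.082),('l1',245,247,.082),('l2',281,262,.082),('l3',397,278,.082),('bowl',118,156,.05),('mug',118,236,.085)): print(n,*blob(W,u,v,z))
for n,u,v,z in (('ja',332,257,.085),('jb',336,124,.085),('top1',398,150,.204),('top2',400,224,.204)): print(n,*blob(O,u,v,z))
# crop px->full: u=200+x/3
c=[(200+x/3,100+y/3) for x,y in((60,152),(251,160),(243,376),(47,368))]
b=ray('top',c,.048); print('board corners',b.round(3).tolist(),b.mean(0))
r=ray('top',[(200+x/3,100+y/3) for x,y in((460,107),(463,432),(628,433),(622,110))],.13); print('riser',r.round(3).tolist())
E
```

```text
tin [ 0.587 -0.19   0.082] [319 177  14  19 220]
l1 [0.423 0.024 0.082] [235 237  21  21 336]
l2 [ 0.388 -0.074  0.082] [273 251  20  21 333]
l3 [ 0.349 -0.379  0.082] [389 268  20  21 328]
bowl [0.667 0.38  0.05 ] [  95  134   45   44 1542]
mug [0.449 0.355 0.085] [  92  221   47   32 1120]
ja [ 0.399 -0.207  0.085] [321 246  26  26 144]
jb [ 0.76  -0.215  0.085] [324 112  25  24 304]
top1 [ 0.667 -0.334  0.204] [387 135  26  26 151]
top2 [ 0.489 -0.331  0.204] [389 210  27  28 224]
board corners [[0.686, 0.098, 0.048], [0.682, -0.08, 0.048], [0.482, -0.073, 0.048], [0.486, 0.104, 0.048]] [0.58394907 0.0122327  0.048     ]
riser [[0.713, -0.251, 0.13], [0.437, -0.248, 0.13], [0.437, -0.387, 0.13], [0.714, -0.393, 0.13]]
```

Request:
carry_out(
  steps=[1,0.8,0.6,0.6,0.5,1,0.8,0.6,0.6,0.5,1,0.8,0.6,0.6,0.5,1,0.8,0.6,0.6,0.5],
)

```text
clock: 0.5
position: [0.3455, -0.5056, 0.2881]
ee_rot: [-0.762, 1.726, -1.73]
force: [0.1, 0.2, -0.1]
width: 0.998
```

Request:
carry_out(
  steps=[1,0.8,1,0,0.5,1,0.8,1,0,0.5,1,0.8,1,0,0.5,1,0.8,1,0,0.5],
)

```text
clock: 0.9
position: [0.4243, -0.4037, 0.2858]
ee_rot: [-1.023, 1.461, -1.457]
force: [-0.1, -0.1, 0.8]
width: 0.997
```

Request:
carry_out(
  steps=[1,0.8,1,0,0.44,1,0.8,1,0,0.44,1,0.8,1,0,0.44,1,0.8,1,0,0.44],
)

```text
clock: 1.3
position: [0.5037, -0.3044, 0.2857]
ee_rot: [-1.206, 1.213, -1.21]
force: [-0.0, -0.1, 0.2]
width: 1.001
```

Request:
carry_out(
  steps=[1,0.86,1,0,0,1,0.86,1,0,0,1,0.86,1,0,0,1,0.86,1,0,0],
)

```text
clock: 1.7
position: [0.5897, -0.2044, 0.2855]
ee_rot: [-1.205, 1.215, -1.211]
force: [-0.3, 0.3, 0.0]
width: 0.998
```

Request:
carry_out(
  steps=[1,-0.02,0.07,-1,0,1,-0.02,0.07,-1,0,1,-0.02,0.07,-1,0],
)

```text
clock: 2.0
position: [0.5801, -0.2024, 0.1797]
ee_rot: [-1.212, 1.228, -1.211]
force: [-1.3, -0.3, -0.3]
width: 1.001
```

```bash
python3 - <<'E'
from m import *
print(ray('top',[(328.7,186.7)],.082))
a,d=get_image('scene'); cv2.imwrite('pics/s1.png',cv2.resize(a[100:280,100:340,::-1],None,fx=3,fy=3))
E
```

```text
[[ 0.58565632 -0.19696888  0.082     ]]
```

View pics/s1.png

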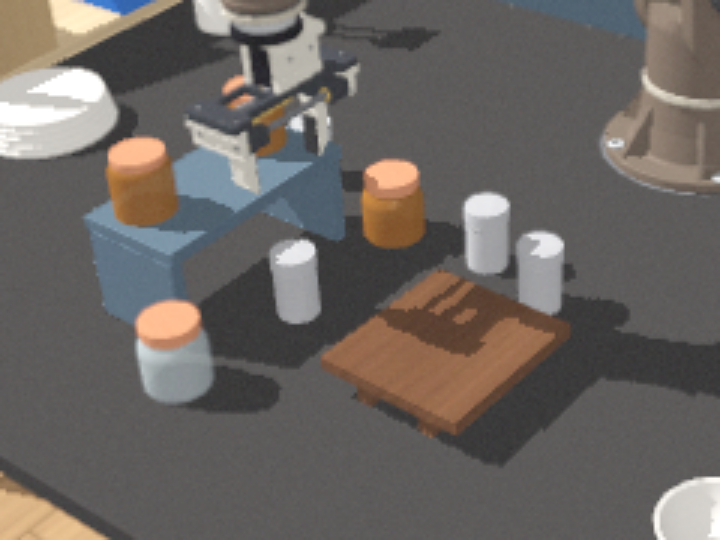

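Request:
carry_out(
  steps=[1,0,0,-0.5,0,1,0,0,-0.9,0,1,0,0,-0.9,0,1,0,0,-0.9,0],
)

```text
clock: 2.45
position: [0.5871, -0.2019, 0.0991]
ee_rot: [-1.204, 1.214, -1.217]
force: [0.7, -0.5, 0.6]
width: 1.001
```

Request:
carry_out(
  steps=[1,0,0.03,-0.45,0,1,0,0.03,-0.45,0,1,0,0.03,-0.45,0,0,0,0.03,-0.45,0,0,0,0.03,-0.45,0,0,0,0.03,-0.45,0,0,0,0.03,-0.45,0,0,0,0.03,-0.45,0,0,0,0.03,-0.45,0],
  grip_force=15,
)

```text
clock: 3.35
position: [0.5863, -0.1974, 0.0519]
ee_rot: [-1.206, 1.214, -1.215]
force: [0.4, -0.8, 2.3]
width: 0.572
```

Request:
carry_out(
  steps=[0,0,0,0.5,0,0,0,0,1,0,0,0,0,1,0,0,0,0.2,1,0,0,0,0.2,1,0],
)

```text
clock: 3.85
position: [0.5861, -0.1743, 0.1516]
ee_rot: [-1.206, 1.213, -1.211]
force: [0.4, 1.7, -1.5]
width: 0.572
```

Request:
carry_out(
  steps=[0,0.2,0.4,0,0,0,0.4,0.8,0,0,0,0.5,1,0,0,0,0.5,1,0,0],
)

```text
clock: 4.25
position: [0.6371, -0.0721, 0.151]
ee_rot: [-1.207, 1.211, -1.207]
force: [-0.9, -0.0, -2.4]
width: 0.573
```

Request:
carry_out(
  steps=[0,0.4,0.4,0,0,0,0.7,0.8,0,0,0,0.9,1,0,0,0,0.9,1,0,0,0,0.9,1,0,0],
)

```text
clock: 4.75
position: [0.7258, 0.0224, 0.1503]
ee_rot: [-1.208, 1.215, -1.213]
force: [-1.1, -0.3, -2.4]
width: 0.569
```

Request:
carry_out(
  steps=[0,0.3,0.4,0,0,0,0.5,0.6,0,0,0,0.5,0.6,-0.5,0,0,0.5,0.6,-0.9,0,0,0.5,0.6,-0.95,0,0,0.5,0.6,-0.97,0,0,0.5,0.6,-0.97,0,0,0.5,0.6,-0.97,0],
)

```text
clock: 5.55
position: [0.7771, 0.0823, 0.0573]
ee_rot: [-1.203, 1.213, -1.216]
force: [-0.0, -0.1, -1.7]
width: 0.569
```

Request:
carry_out(
  steps=[0,0,0,-0.02,0,0,0,0,-0.04,0,0,0,0,-0.04,0,0,0,0,-0.04,0],
)

```text
clock: 5.95
position: [0.7761, 0.0827, 0.0509]
ee_rot: [-1.206, 1.214, -1.214]
force: [0.6, 0.2, 0.1]
width: 0.575
```

Request:
carry_out(
  steps=[0.85,0,0,0,0,1,0,0,0,0,1,0,0,0,0,1,0,0,0,0,1,0,0,0.5,0,1,0,0,1,0,1,0,0,1,0],
)

```text
clock: 6.65
position: [0.7804, 0.0839, 0.16]
ee_rot: [-1.194, 1.207, -1.219]
force: [0.4, -0.3, 0.7]
width: 0.998
```

Request:
carry_out(
  steps=[1,-0.4,0.3,0,0,1,-0.8,0.6,0,0,1,-1,0.65,0,0,1,-1,0.65,0,0],
)

```text
clock: 7.05
position: [0.6732, 0.1506, 0.1515]
ee_rot: [-1.208, 1.212, -1.21]
force: [-0.7, -1.2, -0.8]
width: 1.001
```

Request:
carry_out(
  steps=[1,-0.5,0,0,0,1,-1,0,0,0,1,-1,0,-0.5,0,1,-1,0,-0.8,0,1,-1,0,-0.8,0,1,-1,0,-0.8,0],
)

```text
clock: 7.65
position: [0.577, 0.1473, 0.0711]
ee_rot: [-1.206, 1.215, -1.215]
force: [0.1, -0.4, 1.1]
width: 0.998
```

```bash
python3 - <<'E'
from m import *
print(arm.observe()['position'],arm.observe()['force'])
a,d=get_image('scene'); cv2.imwrite('pics/s2.png',cv2.resize(a[100:300,120:380,::-1],None,fx=3,fy=3))
E
```

```text
[0.57701268 0.14725784 0.07111014] [ 0.09928081 -0.38435145  1.0740304 ]
```

View pics/s2.png

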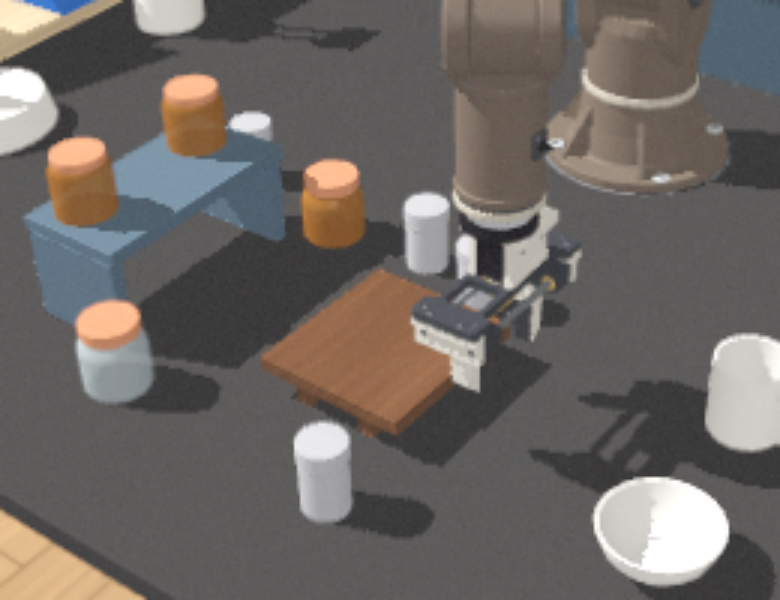

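Request:
carry_out(
  steps=[1,-0.02,0,-0.5,0,1,-0.02,0,-0.55,0,1,-0.02,0,-0.55,0,1,-0.02,-0.1,-0.55,0,1,-0.02,-0.2,-0.55,0,1,-0.02,-0.3,-0.55,0,1,-0.02,-0.4,-0.55,0,1,-0.02,-0.5,-0.55,0],
)

```text
clock: 8.5
position: [0.5751, 0.0983, 0.017]
ee_rot: [-1.203, 1.213, -1.213]
force: [0.6, 6.2, 3.5]
width: 0.999
```

Request:
carry_out(
  steps=[1,0,-0.1,0,0,1,0,-0.2,0,0,1,0,-0.3,0,0],
)

```text
clock: 8.8
position: [0.5752, 0.0685, 0.017]
ee_rot: [-1.203, 1.213, -1.213]
force: [-0.5, 5.1, 4.0]
width: 0.999
```

Request:
carry_out(
  steps=[1,0,-0.12,0.03,0,1,0,-0.24,0.1,0,1,0,-0.36,0.2,0],
)

```text
clock: 9.1
position: [0.5736, 0.0303, 0.0361]
ee_rot: [-1.206, 1.215, -1.214]
force: [0.4, 2.8, -1.4]
width: 0.996
```

```bash
python3 - <<'E'
from m import *
s=arm.observe();print(s['position'],s['force'])
a,d=get_image('scene'); cv2.imwrite('pics/s3.png',cv2.resize(a[100:300,120:380,::-1],None,fx=3,fy=3))
E
```

```text
[0.57362287 0.03030741 0.03610889] [ 0.37964235  2.820936   -1.42541053]
```

View pics/s3.png

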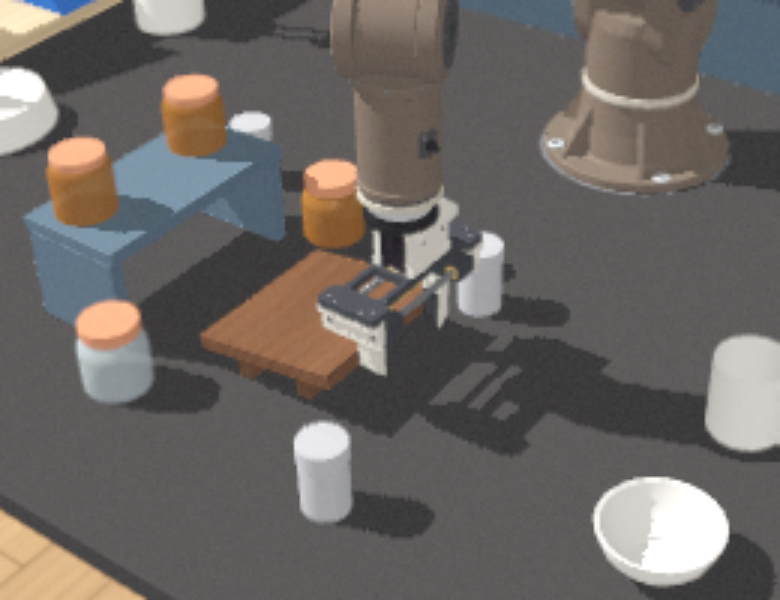

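Request:
carry_out(
  steps=[1,0,0.2,0,0,1,0,0.2,0.5,0,1,0,0.2,0.9,0,1,0,-0.3,0.9,0,1,0,-0.8,0.9,0,1,0,-1,0.9,0,1,0,-1,0.9,0],
)

```text
clock: 9.85
position: [0.5736, -0.0746, 0.1262]
ee_rot: [-1.205, 1.219, -1.222]
force: [0.6, -0.5, 0.1]
width: 0.998
```

Request:
carry_out(
  steps=[1,0,-0.5,0,0,1,0,-1,0,0,1,0,-1.0,0,0,1,0,-1.0,0,0],
)

```text
clock: 10.25
position: [0.5738, -0.1697, 0.1259]
ee_rot: [-1.205, 1.217, -1.217]
force: [0.2, 1.2, 0.6]
width: 1.001
```

```bash
cat > brd.py <<'E'
from m import *
a,d=get_image('top');P,z,h=board_top(a,d)
m=(P[...,0]>.42)&(P[...,0]<.73)&(P[...,1]>-.24)&(P[...,1]<.3)&(h[...,0]<14)&(h[...,1]>90)&(h[...,2]<200)
n,l,s,c=cv2.connectedComponentsWithStats(m.astype(np.uint8)); i=1+np.argmax(s[1:,4]); m=l==i
q=P[m]; print('n',m.sum(),'x',np.percentile(q[:,0],[.5,99.5]),'y',np.percentile(q[:,1],[.5,99.5]),'z',np.percentile(q[:,2],[1,50,99]))
print(rect(P,m)); s=arm.observe(); print(s['position'],s['force'],s['clock'])
A=np.c_[q[:,:2],np.ones(len(q))]; w=np.linalg.lstsq(A,q[:,2],rcond=None)[0]; print('tilt deg',np.degrees(np.arctan(w[:2])))
E
python3 brd.py
```

```text
n 4725 x [0.46486092 0.69733099] y [-0.17068252  0.02162185] z [-0.00066858  0.04826316  0.0526229 ]
(array([ 0.5817, -0.0749]), array([0.1926, 0.2341]), 89.88, 4725)
[ 0.57410821 -0.16776487  0.12598596] [-0.25280119  0.46390661 -0.56273234] 10.3
tilt deg [-10.65910312  10.03611048]
```

Request:
carry_out(
  steps=[1,0.08,-0.26,0,0,1,0.08,-0.26,-0.4,0,1,0.08,-0.26,-0.9,0,1,0.08,-0.26,-1,0,1,0.08,-0.26,-1,0,1,0.08,-0.1,-1,0,1,0.08,0.15,-1,0,1,0.08,0.4,-1,0,1,0.08,0.65,-1,0,1,0.08,0.9,-1,0],
)

```text
clock: 11.3
position: [0.5836, -0.0765, 0.0285]
ee_rot: [-1.204, 1.211, -1.216]
force: [-0.2, -3.0, -1.7]
width: 1.0
```

Request:
carry_out(
  steps=[1,0,0.2,-0.06,0,1,0,0.4,-0.06,0,1,0,0.6,-0.06,0,1,0,0.75,-0.06,0,1,0,0.75,-0.06,0,1,0,0.5,-0.06,0,1,0,0.5,0.8,0,1,0,0.5,0.8,0],
)

```text
clock: 12.1
position: [0.5821, -0.0294, 0.1077]
ee_rot: [-1.205, 1.216, -1.215]
force: [2.0, 0.0, 1.3]
width: 1.0
```

```bash
sed -i 's/h\[...,2\]<200)/h[...,2]<200)\&(d>.3)\&(z>.03)/' brd.py; python3 brd.py
```

```text
n 4449 x [0.48593782 0.68340052] y [0.01277454 0.19034825] z [0.04433873 0.0481838  0.0524967 ]
(array([0.5854, 0.1025]), array([0.1998, 0.18  ]), 0.73, 4449)
[ 0.58559273 -0.02848514  0.11388939] [1.89668339 1.24483543 3.85221911] 12.15
tilt deg [-0.28317211 -2.50641033]
```

Request:
carry_out(
  steps=[1,0,0.5,0,0,1,0,1,0,0,1,0,1,0,0],
)

```text
clock: 12.45
position: [0.5818, 0.0812, 0.1074]
ee_rot: [-1.204, 1.208, -1.204]
force: [-0.2, 0.4, -0.7]
width: 1.0
```

Request:
carry_out(
  steps=[1,0,0.5,0,0,1,0,1,0,0,1,0,1,0,0],
)

```text
clock: 12.75
position: [0.5808, 0.1815, 0.1071]
ee_rot: [-1.205, 1.209, -1.203]
force: [-0.4, 1.5, 1.0]
width: 1.003
```

Request:
carry_out(
  steps=[1,0,0.5,0,0,1,0,0.55,0,0,1,0,0.55,0,0,1,0,0.55,-0.5,0,1,0,0.55,-0.9,0,1,0,0.55,-0.9,0,1,0,0.55,-0.9,0],
)

```text
clock: 13.45
position: [0.5822, 0.2252, 0.0162]
ee_rot: [-1.207, 1.216, -1.216]
force: [0.4, 0.5, 0.4]
width: 1.002
```

Request:
carry_out(
  steps=[1,0.02,-0.12,0,0,1,0.02,-0.22,0,0,1,0.02,-0.22,0,0,1,0.02,-0.57,0.25,0,1,0.02,-0.85,0.5,0,1,0.02,-1,0.65,0,1,0.02,-1,0.65,0],
)

```text
clock: 14.15
position: [0.5861, 0.1238, 0.0838]
ee_rot: [-1.201, 1.214, -1.22]
force: [0.8, -0.2, -0.2]
width: 0.995
```

```bash
python3 brd.py
```

```text
n 2236 x [0.48555674 0.6837524 ] y [-0.04281744  0.08548473] z [0.03058115 0.05674566 0.54327653]
(array([0.5814, 0.0167]), array([0.2151, 0.1314]), 3.86, 2236)
[0.58530436 0.12558448 0.08244913] [ 1.24458227  1.54155259 -2.04985024] 14.2
tilt deg [-19.35701343  43.77429868]
```

```bash
python3 - <<'E'
from m import *
a,d=get_image('scene'); cv2.imwrite('pics/s4.png',cv2.resize(a[100:300,120:380,::-1],None,fx=3,fy=3))
E
```

```text
(no output)
```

View pics/s4.png

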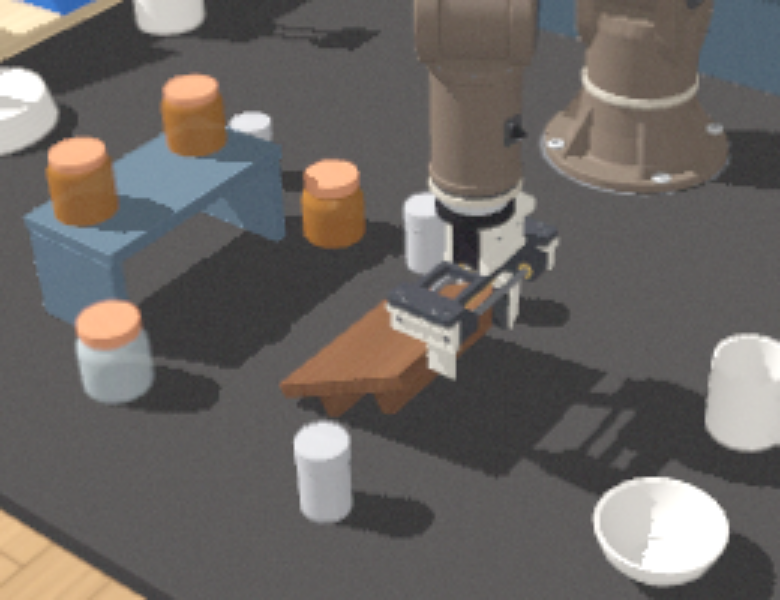

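Request:
carry_out(
  steps=[1,0,-0.05,0,0,1,0,-0.15,0,0,1,-0.02,-0.27,0,0,1,-0.03,-0.39,0,0,1,-0.04,-0.51,0,0,1,-0.05,-0.63,0,0,1,-0.06,-0.73,0,0,1,-0.06,-0.8,0,0,1,-0.06,-0.8,0,0],
)

```text
clock: 15.15
position: [0.5778, 0.0447, 0.0804]
ee_rot: [-1.206, 1.216, -1.216]
force: [0.6, 2.0, -0.2]
width: 1.0
```

```bash
python3 brd.py
```

```text
n 912 x [0.50259676 0.67720655] y [-0.12788404 -0.0159423 ] z [0.03046008 0.04553567 0.54963011]
(array([ 0.5859, -0.0703]), array([0.1833, 0.1199]), 1.39, 912)
[0.57763948 0.0452813  0.08031175] [-1.08949492  1.21142636  0.08131419] 15.2
tilt deg [-43.5498975   66.58679812]
```

Request:
carry_out(
  steps=[1,0,-0.05,0,0,1,0,-0.15,0,0,1,0,-0.27,0,0,1,0,-0.39,0,0,1,-0.02,-0.51,0,0,1,-0.03,-0.63,0,0,1,-0.03,-0.73,0,0,1,-0.03,-0.8,0,0,1,-0.03,-0.8,0,0],
)

```text
clock: 16.1
position: [0.5748, -0.0354, 0.0805]
ee_rot: [-1.206, 1.216, -1.217]
force: [0.1, 0.3, -1.3]
width: 1.0
```

```bash
python3 brd.py; python3 - <<'E'
from m import *
a,d=get_image('scene'); cv2.imwrite('pics/s5.png',cv2.resize(a[100:300,120:380,::-1],None,fx=3,fy=3))
E
```

```text
n 3 x [0.72588037 0.72662258] y [-0.21387198 -0.20918836] z [0.07603815 0.07812187 0.07905576]
(array([ 0.7262, -0.2115]), array([0.0048, 0.0002]), 81.0, 3)
[ 0.57469925 -0.03479165  0.08039868] [ 0.07644276  0.88811227 -0.75693532] 16.15
tilt deg [-74.38887484  -4.78552617]
```

View pics/s5.png

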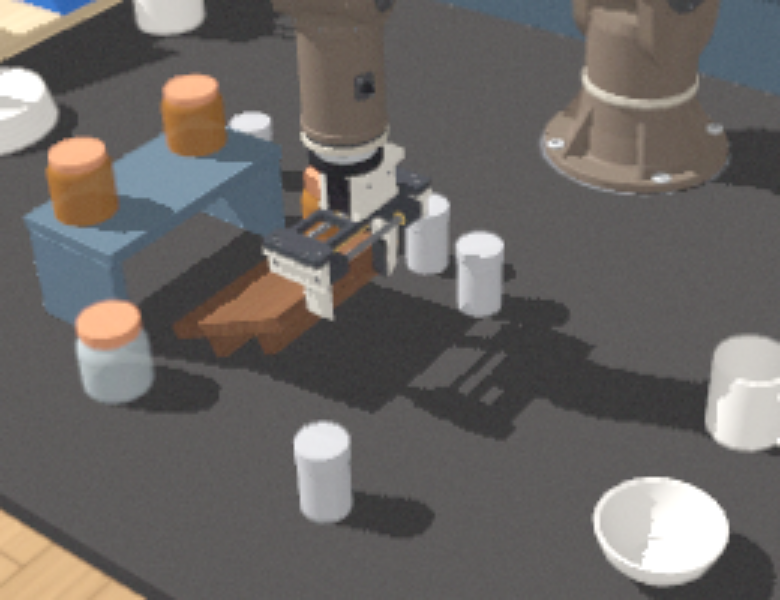

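Request:
carry_out(
  steps=[1,0,-0.09,0.1,0,1,0,-0.2,0.2,0,1,0,-0.28,0.29,0,1,0,-0.37,0.38,0,1,0,-0.46,0.46,0,1,0,-0.54,0.53,0,1,0,-0.65,0.61,0,1,0,-0.73,0.66,0,1,0,-0.73,0.66,0],
)

```text
clock: 17.1
position: [0.5757, -0.1087, 0.1476]
ee_rot: [-1.204, 1.214, -1.218]
force: [-0.6, 2.1, 0.6]
width: 0.999
```

```bash
python3 - <<'E'
from m import *
s=arm.observe();print(s['position'],s['force'])
a,d=get_image('scene'); cv2.imwrite('pics/s6.png',cv2.resize(a[100:300,120:380,::-1],None,fx=3,fy=3))
E
```

```text
[ 0.57571384 -0.10872476  0.14756023] [-0.60511973  2.10953854  0.57532847]
```

View pics/s6.png

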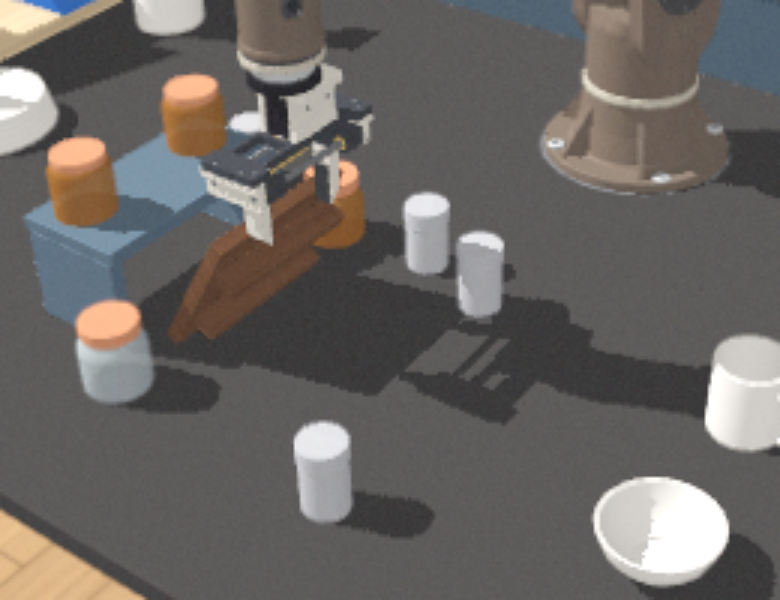

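Request:
carry_out(
  steps=[1,0,-0.15,0.07,0,1,0,-0.3,0.12,0,1,0,-0.45,0.14,0,1,0,-0.58,0.14,0,1,0,-0.7,0.14,0,1,0,-0.8,0.14,0,1,0,-0.9,0.14,0,1,0,-0.97,0.14,0,1,0,-0.97,0.14,0],
)

```text
clock: 18.05
position: [0.5749, -0.2047, 0.1605]
ee_rot: [-1.206, 1.216, -1.216]
force: [0.8, -0.2, 0.2]
width: 1.0
```

Request:
carry_out(
  steps=[1,0,-0.05,0,0,1,0,-0.1,0,0,1,0,-0.14,0,0,1,0,-0.18,0,0,1,0,-0.2,0,0],
)

```text
clock: 18.55
position: [0.5752, -0.2228, 0.1607]
ee_rot: [-1.205, 1.215, -1.213]
force: [-0.7, 6.1, 0.9]
width: 1.001
```

```bash
cat > st.py <<'E'
from m import *
a,d=get_image('scene');P=cloud('scene',d);h=cv2.cvtColor(a,cv2.COLOR_RGB2HSV)
m=(h[...,0]<14)&(h[...,1]>90)&(d>.3)&(P[...,0]>.44)&(P[...,0]<.705)&(P[...,1]>-.29)&(P[...,1]<-.1)&(P[...,2]>.004)&(P[...,2]<.2)
m&=P[...,0]<.70
q=P[m];print(len(q),'x',np.percentile(q[:,0],[1,99]),'zmax',np.percentile(q[:,2],99.5))
s=arm.observe();print(s['position'],s['force'],s['clock'])
for lo,hi in ((.005,.03),(.065,.08),(.08,.095),(.095,.11),(.143,.155),(.155,.165),(.165,.18)):
    k=q[(q[:,2]>lo)&(q[:,2]<hi)&(q[:,0]<.66)]
    if len(k)>20:
        c=np.polyfit(k[:,0],k[:,1],1); print(lo,len(k),'y med',np.median(k[:,1]).round(4),'p5',np.percentile(k[:,1],5).round(4),'yaw',np.degrees(np.arctan(c[0])).round(2))
for sl,nm in ((slice(0,1),''),):
    w=(q[:,0]<.66)&(((q[:,2]>.145))|((q[:,2]<.033)))
    A=np.c_[q[w][:,[0,2]],np.ones(w.sum())];c=np.linalg.lstsq(A,q[w][:,1],rcond=None)[0];r=q[w][:,1]-A@c
    for _ in range(4):
        g=abs(r)<.005; c=np.linalg.lstsq(A[g],q[w][g][:,1],rcond=None)[0]; r=q[w][:,1]-A@c
    print('plane yaw',np.degrees(np.arctan(c[0])),'lean',-np.degrees(np.arctan(c[1])),'y at z0 x.575',c[0]*.575+c[2],g.sum())
cv2.imwrite('pics/st.png',cv2.resize(a[100:300,120:380,::-1],None,fx=3,fy=3))
E
python3 st.py
```

```text
2188 x [0.48085754 0.67596724] zmax 0.18222774214012827
[ 0.57514298 -0.22266503  0.16067462] [-0.35540591  3.51931744  1.19137864] 18.6
0.005 170 y med -0.2094 p5 -0.2131 yaw -0.7
0.065 202 y med -0.2176 p5 -0.2221 yaw -0.32
0.08 173 y med -0.2205 p5 -0.2252 yaw -0.46
0.095 114 y med -0.2223 p5 -0.226 yaw -0.13
0.143 275 y med -0.2175 p5 -0.2328 yaw -0.84
0.155 84 y med -0.2318 p5 -0.2367 yaw -0.62
0.165 119 y med -0.2341 p5 -0.2484 yaw 0.68
plane yaw -0.5734892189402455 lean 8.658004478572344 y at z0 x.575 -0.2071334081816414 450
```

View pics/st.png

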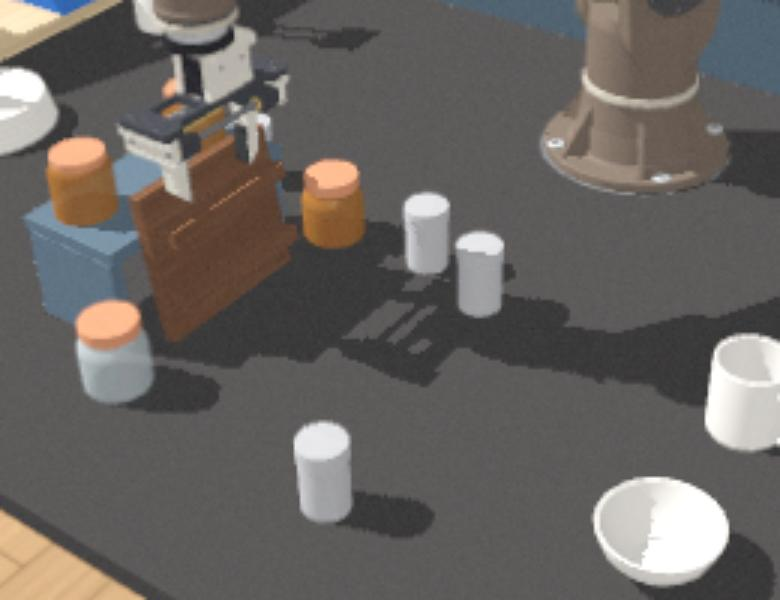

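Request:
carry_out(
  steps=[1,0,-0.02,0,0,1,0,-0.04,0,0,1,0,-0.06,0,0,1,0,-0.06,0,0],
)

```text
clock: 19.0
position: [0.575, -0.2289, 0.1605]
ee_rot: [-1.206, 1.215, -1.213]
force: [-0.3, 4.4, -1.3]
width: 1.002
```

```bash
python3 st.py|egrep -v '^0'
```

```text
2423 x [0.48084857 0.67712729] zmax 0.17715060578187658
[ 0.57501025 -0.22871424  0.16049481] [-0.05206219  6.06068225 -0.55886316] 19.05
plane yaw -0.585806388712599 lean 20.926852381154394 y at z0 x.575 -0.17626183606569068 540
```

Request:
carry_out(
  steps=[1,0,0.05,0,0,1,0,0.3,0,0,1,0,0.8,0,0,1,0,1,0,0,1,0,1,-0.5,0,1,0,1,-1,0,1,0,1,-1,0],
)

```text
clock: 19.75
position: [0.5707, -0.1296, 0.0555]
ee_rot: [-1.213, 1.222, -1.209]
force: [-0.7, 0.1, -0.0]
width: 1.0
```

Request:
carry_out(
  steps=[1,0,-0.05,-0.3,0,1,0,-0.1,-0.3,0,1,0,-0.1,-0.3,0,1,0,-0.1,-0.3,0],
)

```text
clock: 20.15
position: [0.5765, -0.14, 0.0331]
ee_rot: [-1.204, 1.213, -1.217]
force: [0.1, 1.2, -0.2]
width: 1.0
```

```bash
python3 st.py
```

```text
1494 x [0.49965691 0.67852367] zmax 0.17690709979324049
[ 0.57643466 -0.13968915  0.03295428] [ 0.33385026 -0.22814681  0.62628035] 20.2
0.005 170 y med -0.185 p5 -0.1905 yaw -0.37
0.065 84 y med -0.1859 p5 -0.2096 yaw -5.85
0.08 37 y med -0.2118 p5 -0.2157 yaw -2.23
0.095 89 y med -0.2169 p5 -0.2214 yaw -3.3
0.143 205 y med -0.2288 p5 -0.2374 yaw 1.64
0.155 95 y med -0.2368 p5 -0.2426 yaw -0.38
0.165 142 y med -0.2421 p5 -0.2509 yaw 0.57
plane yaw -0.30382180080966004 lean 20.20534880496657 y at z0 x.575 -0.17814688588288236 458
```

Request:
carry_out(
  steps=[1,0,-0.06,0,0,1,0,-0.12,0,0,1,0,-0.16,0,0,1,0,-0.2,0,0,1,0,-0.24,0,0,1,0,-0.27,0,0,1,0,-0.27,0,0],
)

```text
clock: 20.9
position: [0.575, -0.1598, 0.0306]
ee_rot: [-1.203, 1.215, -1.206]
force: [-2.2, 18.4, 2.5]
width: 1.003
```

```bash
python3 st.py
```

```text
1311 x [0.51043372 0.67903403] zmax 0.17793556013751077
[ 0.57500204 -0.15981328  0.03054309] [-1.89981224 19.07486214  1.61311996] 20.95
0.005 169 y med -0.1888 p5 -0.1941 yaw -0.49
0.065 59 y med -0.1887 p5 -0.2116 yaw 0.51
0.08 24 y med -0.2138 p5 -0.2159 yaw 0.65
0.095 21 y med -0.2187 p5 -0.2231 yaw -17.79
0.143 197 y med -0.2289 p5 -0.2376 yaw 3.28
0.155 83 y med -0.237 p5 -0.2424 yaw 0.04
0.165 125 y med -0.2414 p5 -0.2508 yaw 1.27
plane yaw -0.4932189380941349 lean 18.73237110544562 y at z0 x.575 -0.1824414536521921 421
```

Request:
carry_out(
  steps=[1,0,0,0.02,0,1,0,0,0.04,0,1,0,0,0.04,0],
)

```text
clock: 21.25
position: [0.5744, -0.1606, 0.0337]
ee_rot: [-1.205, 1.216, -1.205]
force: [-0.1, 16.7, -6.7]
width: 1.001
```

```bash
python3 st.py|egrep 'plane|clock|yaw|\['
```

```text
1322 x [0.50775294 0.67806199] zmax 0.17992939179205847
[ 0.57443051 -0.16063727  0.03371604] [-0.84287901 17.29829316 -6.11624264] 21.3
0.005 163 y med -0.1897 p5 -0.1951 yaw 0.1
0.065 91 y med -0.1919 p5 -0.2107 yaw -2.02
0.08 24 y med -0.2132 p5 -0.2153 yaw -0.49
0.095 22 y med -0.2161 p5 -0.2206 yaw -18.51
0.143 215 y med -0.2203 p5 -0.2362 yaw 4.54
0.155 86 y med -0.2363 p5 -0.2409 yaw -0.31
0.165 143 y med -0.2419 p5 -0.2502 yaw 0.64
plane yaw -0.252922052995097 lean 18.374868402579665 y at z0 x.575 -0.1832681831831865 442
```

Request:
carry_out(
  steps=[1,0,0.1,-0.04,0,1,0,0.4,-0.04,0,1,0,0.7,0,0,1,0,0.7,0.5,0,1,0,0.7,1,0,1,0,0.7,1,0],
)

```text
clock: 21.9
position: [0.5793, -0.0963, 0.1414]
ee_rot: [-1.199, 1.206, -1.22]
force: [0.1, 0.3, -0.7]
width: 0.999
```

```bash
python3 st.py; python3 -c "
from h import *;print(arm.observe()['joints'])"
```

```text
1986 x [0.4847686  0.67786408] zmax 0.17872899675009224
[ 0.57757919 -0.09666954  0.13834128] [-0.57760941 -0.35920248 -0.96946716] 21.95
0.005 246 y med -0.1911 p5 -0.1964 yaw -0.57
0.065 265 y med -0.202 p5 -0.2119 yaw -1.99
0.08 134 y med -0.2137 p5 -0.2178 yaw -0.77
0.095 116 y med -0.2177 p5 -0.2221 yaw -0.92
0.143 156 y med -0.2273 p5 -0.2371 yaw 4.63
0.155 94 y med -0.2357 p5 -0.2406 yaw -2.81
0.165 213 y med -0.24 p5 -0.2504 yaw -0.04
plane yaw -0.4534914426840762 lean 17.315374311577457 y at z0 x.575 -0.18568747627466914 557
[ 0.33306626  0.4842922  -0.36339334  1.76031943  0.20968624  0.92796658
 -0.12473739]
```

Request:
carry_out(
  steps=[1,0,0.1,0.5,1,1,0,0.1,0.95,1,1,0,0.1,0.95,1,1,0,0.1,0.95,1,1,0,0.1,0.95,1,1,0,0.1,0.95,1],
)

```text
clock: 22.55
position: [0.5745, -0.0871, 0.2284]
ee_rot: [-1.482, 0.617, -0.614]
force: [0.3, -0.5, 0.5]
width: 1.002
```

Request:
carry_out(
  steps=[1,0,-0.2,0,1,1,0,-0.4,0,1,1,0,-0.6,0,1,1,0,-0.8,0,1,1,0,-1,0,1,1,0,-1,0,1],
)

```text
clock: 23.15
position: [0.5739, -0.1909, 0.2277]
ee_rot: [-1.572, 0.008, -0.003]
force: [-0.8, -0.3, -0.6]
width: 1.0
```

```bash
python3 -c "
from h import *
from scipy.spatial.transform import Rotation as R
s=arm.observe();print(s['joints'],s['position'],R.from_rotvec(s['ee_rot']).as_matrix().round(3))"
```

```text
[ 0.71136379  0.50171571 -0.71446209  1.57681234  0.34662799  1.19618562
  1.49290819] [ 0.57394273 -0.19093181  0.22770628] [[ 1.    -0.003  0.007]
 [-0.007 -0.001  1.   ]
 [-0.003 -1.    -0.001]]
```

Request:
carry_out(
  steps=[1,0,-0.3,0,0,1,0,-0.54,0,0,1,0,-0.54,0,0,1,0,-0.54,-0.4,0,1,0,-0.54,-0.73,0,1,0,-0.54,-0.73,0,1,0,-0.54,-0.73,0],
)

```text
clock: 23.85
position: [0.5748, -0.2399, 0.1565]
ee_rot: [-1.57, 0.006, -0.004]
force: [0.2, 0.0, 0.9]
width: 1.001
```

Request:
carry_out(
  steps=[0.4,0,0,0,0,0.4,0,0,0,0,0.35,0,0,0,0,0.33,0,0,0,0],
)

```text
clock: 24.25
position: [0.5754, -0.2405, 0.1575]
ee_rot: [-1.571, 0.005, -0.006]
force: [1.0, -0.7, 0.0]
width: 0.701
```

Request:
carry_out(
  steps=[0.3,0,0,0,0,0.3,0,0,0,0,0.3,0,0,0,0,0.3,0,0,0,0,0.3,0,0.05,0.01,0,0.3,0,0.12,0.02,0,0.3,0,0.2,0.03,0,0.3,0,0.27,0.03,0,0.3,0,0.33,0.03,0,0.3,0,0.33,0.03,0],
  grip_force=20,
)

```text
clock: 25.25
position: [0.5752, -0.2057, 0.1598]
ee_rot: [-1.57, 0.004, -0.004]
force: [0.0, 1.6, 1.1]
width: 0.303
```

Request:
carry_out(
  steps=[0.1,0,0,0,0,0.1,0,0,0,0,0.1,0,0,0,0,0.1,0,0,0,0,0.1,0,0,0,0],
)

```text
clock: 25.75
position: [0.5752, -0.2073, 0.1597]
ee_rot: [-1.57, 0.006, -0.006]
force: [0.1, 1.9, 0.2]
width: 0.201
```

```bash
python3 st.py
```

```text
2091 x [0.48363908 0.67767371] zmax 0.18263869490341808
[ 0.57514293 -0.20727755  0.15973953] [0.20353826 1.39064324 0.12587343] 25.8
0.005 99 y med -0.1869 p5 -0.1901 yaw -0.53
0.065 139 y med -0.1903 p5 -0.1937 yaw -0.0
0.08 154 y med -0.192 p5 -0.1948 yaw -0.62
0.095 54 y med -0.1918 p5 -0.1955 yaw -1.22
0.143 201 y med -0.1933 p5 -0.1983 yaw 0.88
0.155 81 y med -0.1957 p5 -0.1985 yaw -0.42
0.165 93 y med -0.1973 p5 -0.2117 yaw 2.07
plane yaw -0.4155898208035634 lean 3.4172980244273714 y at z0 x.575 -0.1863036295395266 378
```

Request:
carry_out(
  steps=[0.1,0,0,0.04,0,0.1,0,0,0.08,0,0.1,0,0,0.08,0,0.1,0,0,0.08,0],
  grip_force=30,
)

```text
clock: 26.2
position: [0.5749, -0.2077, 0.1676]
ee_rot: [-1.571, 0.006, -0.006]
force: [0.3, 0.5, -4.7]
width: 0.192
```

```bash
python3 st.py
```

```text
2027 x [0.48362607 0.67755258] zmax 0.19009956862124464
[ 0.57487813 -0.20760885  0.16754633] [ 0.20890628  0.36787408 -6.30653244] 26.25
0.005 81 y med -0.1968 p5 -0.1994 yaw -0.59
0.065 319 y med -0.1908 p5 -0.1993 yaw -0.58
0.08 141 y med -0.1965 p5 -0.2001 yaw -0.68
0.095 84 y med -0.1969 p5 -0.2002 yaw -0.53
0.143 379 y med -0.1818 p5 -0.1992 yaw 0.14
0.155 99 y med -0.1974 p5 -0.2015 yaw -0.35
0.165 87 y med -0.1978 p5 -0.2014 yaw -1.11
plane yaw -0.8957449385581022 lean 0.11230128283622783 y at z0 x.575 -0.19654566979941943 424
```

```bash
python3 - <<'E'
from m import *
for n in('scene','top'):
    a,d=get_image(n);P=cloud(n,d);h=cv2.cvtColor(a,cv2.COLOR_RGB2HSV)
    m=(h[...,0]>95)&(h[...,0]<120)&(h[...,1]>60)&(d>.3)&(abs(P[...,2]-.13)<.006)&(P[...,1]<-.2)&(P[...,1]>-.45)&(P[...,0]>.4)&(P[...,0]<.75)
    q=P[m];print(n,len(q),np.percentile(q[:,0],[1,99]).mean(),np.percentile(q[:,0],[1,99]),'front',np.percentile(q[:,1],98))
    b=(h[...,0]<14)&(h[...,1]>90)&(d>.3)&(P[...,2]>.17)&(P[...,2]<.2)&(P[...,1]>-.24)&(P[...,1]<-.17)&(P[...,0]>.45)&(P[...,0]<.7)
    q=P[b];print(' board',len(q),np.percentile(q[:,0],[1,99]),np.percentile(q[:,1],[2,98]))
E
```

```text
scene 725 0.6148077540571739 [0.51381758 0.71579793] front -0.24478518226743973
 board 189 [0.5371699  0.67786711] [-0.21175561 -0.19419307]
top 1455 0.5754051252203236 [0.43826242 0.71254783] front -0.24866371872051557
 board 457 [0.47756222 0.67551236] [-0.21710485 -0.19931674]
```

Request:
carry_out(
  steps=[0.1,-0.015,0,-0.03,0,0.1,-0.015,0,-0.06,0,0.1,-0.015,0,-0.08,0,0.1,-0.015,0,-0.08,0,0.32,-0.015,0,-0.08,0,0.32,-0.015,0,-0.08,0,0.32,-0.015,0,-0.08,0],
)

```text
clock: 27.05
position: [0.5741, -0.2074, 0.16]
ee_rot: [-1.571, 0.005, -0.006]
force: [-0.8, 0.1, -0.3]
width: 0.316
```

Request:
carry_out(
  steps=[0.32,0,-0.05,0,0,0.32,0,-0.12,0,0,0.32,0,-0.2,0,0,0.32,0,-0.27,0,0,0.32,0,-0.33,0,0,0.32,0,-0.38,0,0,0.32,0,-0.38,0,0],
)

```text
clock: 27.75
position: [0.5735, -0.2466, 0.1596]
ee_rot: [-1.571, 0.007, -0.007]
force: [0.5, 0.1, 0.1]
width: 0.319
```

```bash
python3 st.py
```

```text
2293 x [0.47947403 0.67530705] zmax 0.18027864569180105
[ 0.57350028 -0.24581506  0.15964843] [-0.76690216 -0.80309785  0.4366516 ] 27.8
0.005 223 y med -0.1999 p5 -0.2051 yaw -0.76
0.065 274 y med -0.2104 p5 -0.2171 yaw 0.45
0.08 179 y med -0.2164 p5 -0.2211 yaw -0.22
0.095 160 y med -0.2196 p5 -0.2239 yaw -0.46
0.143 315 y med -0.2202 p5 -0.2341 yaw 0.04
0.155 92 y med -0.2333 p5 -0.2388 yaw -0.89
0.165 113 y med -0.2381 p5 -0.2493 yaw 1.19
plane yaw -0.6693272951165274 lean 13.22088138403967 y at z0 x.575 -0.1959287249154412 501
```

Request:
carry_out(
  steps=[0.5,0,0,0,0,0.7,0,0,0,0,0.8,0,0,0,0,0.8,0,0,0,0,0.8,0,0,0.3,0,0.8,0,0,0.8,0,0.8,0,0,1,0,0.8,0,0.5,1,0,0.8,0,1,1,0,0.8,0,1,1,0],
)

```text
clock: 28.8
position: [0.5739, -0.1362, 0.2612]
ee_rot: [-1.567, -0.004, 0.001]
force: [0.5, 1.7, 0.0]
width: 0.801
```

Request:
carry_out(
  steps=[0.8,-0.3,0.5,0,0,0.8,-0.6,0.8,0,0,0.8,-0.6,0.8,0,0,0.8,-0.6,0.8,0,0],
)

```text
clock: 29.2
position: [0.5132, -0.0647, 0.2603]
ee_rot: [-1.572, 0.003, -0.004]
force: [-0.0, -2.0, 0.3]
width: 0.8
```

```bash
python3 st.py; python3 - <<'E'
from m import *
a,d=get_image('top');b,_=get_image('scene')
cv2.imwrite('pics/f.png',cv2.hconcat([cv2.resize(b[90:310,110:400,::-1],(527,400)),cv2.resize(a[90:300,300:430,::-1],(248,400))]))
E
```

```text
2454 x [0.47952656 0.67512865] zmax 0.18160810141506048
[ 0.51385824 -0.06594007  0.26007151] [ 0.52160747 -0.05968789 -0.22112334] 29.25
0.005 221 y med -0.1995 p5 -0.2041 yaw -1.09
0.065 269 y med -0.2104 p5 -0.2171 yaw 0.15
0.08 177 y med -0.2165 p5 -0.2214 yaw -0.65
0.095 159 y med -0.2199 p5 -0.224 yaw -0.46
0.143 318 y med -0.2196 p5 -0.2349 yaw 0.87
0.155 128 y med -0.234 p5 -0.2382 yaw -0.24
0.165 224 y med -0.2373 p5 -0.2498 yaw -0.1
plane yaw -0.40243747980014505 lean 13.374996466700022 y at z0 x.575 -0.19575592738127315 657
```

View pics/f.png

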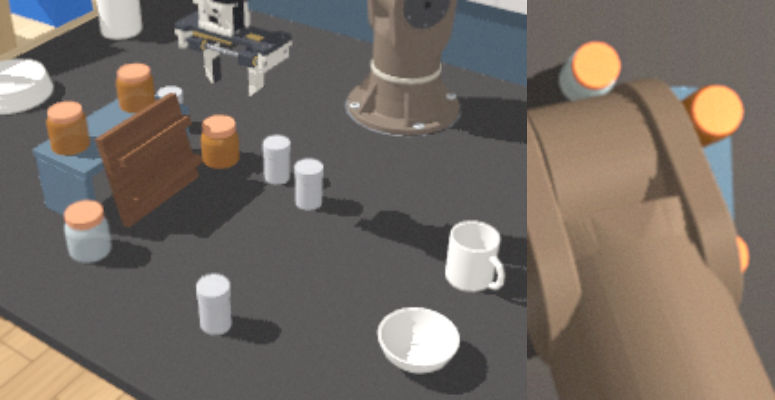

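The board leans on the shelf by itself: centred, square and runners out. The tin stands upright well aside, and the jars, bowl and mug look unmoved. Handing in.

```bash
python3 -c "
from h import *
print(arm.sign_off())"
```

```text
the job is handed in; nothing more can be done
None
```

The board now stands on a long edge, leaning against the front edge of the riser with its runners facing out. The job was handed in at about 29 s of the 72 s allowed.

**What I did**
- I moved the tea tin to about (0.78, 0.08) and set it down upright on the open counter.
- The tool could only point straight down. I tipped the board up by pushing and lifting its far long edge with the open fingers, then slid it to the riser and raised it until it leaned there.
- A push to deepen the lean overshot, to about 20°. Pushing the base back in moved it only a few degrees, because the gripper's body seems to have pressed on the upper runner (up to about 19 N).
- I then gripped the top edge, lifted the board slightly, set its base about 32 mm in front of the shelf and let it lean again.

**Last checks, with the gripper clear of everything**
- **Lean:** about 13.4° from the scene camera's depth.
- **Squareness:** the board's yaw was about −0.4°, against about −0.6° for the riser.
- **Position:** within about 2 mm of the riser's middle.
- **The rest:** the tin was upright, and the jars, bowl and mug looked unmoved in the last picture. I did not measure them again.

**What disagreed:** the two cameras put the riser's front edge about 4 mm apart, so the lean could be off by about 1°. In the last top view the arm covered the board, so the final figures come from the scene camera. The position was read from both cameras just before the board was set down.

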